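Clip the tube rack to the bench eye

ROBOT

A 6-joint arm with a two-finger parallel gripper is mounted at the origin on the work surface. World frame = base frame: x ahead of the robot, y to its left, z up, the work surface at z = 0. Lengths are in mm, angles in degrees, forces in N, time in s.
With the tool pointing down it reaches from about 300 to 850 mm from the base axis. Payload 4.2 kg.
Tool frame: the origin (TCP) lies midway between the tips of the shut fingers; the grasp point (between the pads) lies 19 mm behind it; z points along the fingers, y is the line along which they close (so a half turn about z gives the same grasp; the last joint's range is limited). The gripper opens to 91 mm and grips with 3 to 60 N. Pads are 32 mm wide; open, the fingers measure 118 mm over their backs; the gripper's body (76 mm by 178 mm) begins 60 mm behind the grasp point.
Start: joints at [-1.146, 18.312, 89.639, -0, 72.044, -1.146], TCP at [575.016, 0, 213.976] pointing down, gripper open.
Joint ranges: [-177.97, 177.97], [-48.28, 115.42], [12.27, 149.76], [-77.06, 257.06], [2.81, 150.46], [-146.56, 146.56]. Speed limits (degrees/s): [147.25, 147.25, 180, 180, 180, 180].

INTERFACE

Orientations are given as [roll, pitch, yaw] about the fixed x, y, z axes, in that order (R = Rz(yaw) Ry(pitch) Rx(roll)).
In Python, from workcell import env gives the robot as it stands.
- The arm moves only by the shell command python3 -m jog 'ROWS' [FORCE]. ROWS is a JSON object of lists of equal length, an entry for each row: "jaw": the finger opening in mm, from 0 to 91.2; "slide": the shift along the tool's x, y, z in units of 30 mm (1.0 is 30 mm), a list of three; "spin": the turn about the tool's z in units of 8 degrees (1.0 is 8 degrees). In form: {"jaw": [jaw, ...], "slide": [[dx, dy, dz], ...], "spin": [spin, ...]}. A call has 1 to 10 rows; each row shifts and turns the commanded pose from where the row before left it, along the tool's axes as they then stand; what a row does not reach is not made up. A row lasts 1/10 s, in which the tool goes at most 50 mm and 8.59 degrees, less where a joint would pass 70% of its speed; a pose out of reach is approached as far as the arm can. A call is refused whole if a number of a shift passes 1 or a number of a turn 1, either way. A call with a gripper value outside its range is refused whole. The fingers move at their own pace and stop on an object; FORCE is the grip in N (left out, the last holds). Time passes only in rows, so rows that do not move let the fingers close. It gives the time, the measured TCP pose, the force, the opening and the grip force at its end, in the units of the state.
- env.state(): the state, without advancing time (a new reading comes with each control period).
- env.grab_frame(name): name is "scene" or "side" or "wrist"; returns the picture (480x640x3 uint8, red, green, blue); there is no depth.
- env.camera_model(name): a dict with "fx", "fy", "cx", "cy" (pixels), "camera_from_world" (4x4, takes a point from world to camera coordinates). Camera axes: x right, y up, looking along -z (the intrinsics and any distortion apply to the point x, -y, -z); pixel columns grow to the right and rows downward; lengths in mm; the calibration is good to about 2 mm. A picture is of the moment at which its call begins: read the wrist's pose just before it. camera_model takes no time and is no camera call; for the wrist camera it gives the pose at the moment of the call.
- env.job_done(): hands the job in; it is judged then, once.
The state is a dict: "time_s": time; "qpos": joint angles; "qvel": joint speeds; "effort": joint torques, N m; "ee_pos": TCP position; "ee_rot": TCP orientation; "force": force on the tool from outside, world axes, zero at the start; "torque": the same for the moment, N m; "gripper_width": finger opening in mm; "gripper_force": force on a finger pad.
Only numpy, scipy, OpenCV 4.12 (cv2) and the standard library are available. Lean on these libraries where they do the work, as an engineer would, in place of code of your own. Each camera call takes 0.05 s, during which the arm holds its last target. There are 200 camera calls.

TASK

Secure the white tube rack to the bench: slide it over the bench so that the steel eye presses the sprung gate of the rack's snap hook inward and the gate snaps shut behind the eye's front leg. Then, with the gate shut, draw the rack gently back towards the robot until the eye's leg bears on the inside of the gate, to prove that it is caught, and leave it clipped and standing flat. Do not touch the capped tubes, do not ram the eye, and leave the other things on the bench alone.

Things in the scene. Friction and masses are not known exactly. Their poses are not given: they have to be found in the camera images.
- rack: Loose white tube rack, solid block 100 (x) x 130 (y) x 50 (z) mm, 0.4 to 0.9 kg, too wide to grasp; slides on the bench. Origin: on its underside, 35 mm behind the front face; z up; x points out of the front face, which carries the snap hook. Push it with the fingertips on its upright faces: front at x = +35 mm, rear at x = -65 mm, sides at y = +-65 mm. Tubes stand on it to 71 mm.
- hook_spine (a point): Middle of the rear bar (spine) of the snap hook, at rack x = 64, y = 0, z = 22 mm. The hook is a rigid aluminium D of 8 mm bar lying level, on a 10 mm stub from the rack's front face. From the spine two arms run forward at rack y = +22 and -22 mm to x = 104 mm, so it spans y = +-26 mm. The gate closes the D in front.
- hook_nose (a point): Tip of the snap hook's -y arm: its nose (bar centre), at rack x = 105, y = -19, z = 22 mm. The free end of the shut gate lies beside it.
- hook_mouth (a point): Point on the shut gate near its free end, at rack x = 104, y = -7, z = 22 mm: the best place for the eye's leg to press. The leg passes if it meets the gate between about rack y = -11 and -3 mm; nearer the hinge the gate cannot swing clear before the leg meets the spine; further out the leg meets the nose.
- gate (a joint): Sprung gate: 6 mm steel bar hinged upright at the end of the +y arm (rack x = 104, y = 22 mm), 33 mm long towards the nose. 0 = shut (cannot open outward), grows to 1.2 rad as it swings in towards the rack. Opening it takes 7 to 16 N of push on the rack, friction included; the push falls below half as it snaps shut, once the leg is 21 to 30 mm past its line; the leg meets the spine at 32 mm.
- eye: Steel eye fixed to the bench: upright arch of 7 mm bar, 49 mm high, legs 50 mm apart, on a dark plate 85 x 40 x 4 mm. Origin: on the bench at the centre of the front leg (nearer the robot); x points from front leg to rear leg: the way the rack must travel to be clipped, with the rack's x parallel to it.
- eye_leg (a point): Centre of the eye's front leg (7 mm thick) at the height of the snap hook, 22 mm above the bench. Clipped: this point lies inside the D, in the rack's frame x between 71 and 98 mm; drawn back against the shut gate it is at x = 97.5 mm.
- tubes: The eight tubes in the rack, fixed in it, purple caps 16 mm wide, 57 to 71 mm above the bench. Same origin and axes as the rack. Not to be touched.
- timer: Bystander: black round timer, 64 mm wide, 18 mm high, lying on the bench; origin at the centre of its underside.
- stain: Bystander: amber bottle, 54 mm wide, 85 mm high; origin at the centre of its underside.
- dye_tray: Bystander, fixed: open purple tray 90 x 120 x 60 mm with a clear lid standing up; origin at the centre of its underside.

How it is judged:
By the outcome, as a careful person would: the job done as asked, in the order asked, and still so for the second after the job is handed in, with the robot touching nothing.
It also fails if it takes over 67 s, if anything falls off the work surface, if the arm or the gripper's body presses on something with over 40 N, if the wrist force passes 120 N, or if a joint passes its speed limit or range.

## Working session

There is one attempt and no reset: what is moved stays moved. The work goes in short steps, Python scripts to look and compute and a shell command to move; the robot and the scene stay as the last step left them, time stands still between calls to the robot, and variables do not carry over. Pictures are saved under pics/ and viewed, at most 10 in all, crops included, and the job is handed in when it is done.

```bash
mkdir -p pics; cat > h.py <<'E'
import numpy as np, cv2
from workcell import env
def ray(m,u,v):
    T=np.array(m["camera_from_world"]);R=T[:3,:3];t=T[:3,3]
    p=np.array([(u-m["cx"])/m["fx"],(v-m["cy"])/m["fy"],1.]) 
    d=R.T@np.array([p[0],-p[1],-1.]);return -R.T@t,d
def onz(m,u,v,z):
    o,d=ray(m,u,v);return o+d*(z-o[2])/d[2]
def proj(m,P):
    T=np.array(m["camera_from_world"]);c=T[:3,:3]@np.array(P,float)+T[:3,3]
    return m["cx"]+m["fx"]*c[0]/-c[2], m["cy"]+m["fy"]*-c[1]/-c[2]
def snap(n,f):
    im=env.grab_frame(n);cv2.imwrite(f"pics/{f}.png",im[:,:,::-1]);return im
E
python3 - <<'E'
from h import *
for n in("scene","side","wrist"):
    snap(n,n+"0");m=env.camera_model(n);print(n,{k:(np.round(v,3).tolist()) for k,v in m.items() if not isinstance(v,str)})
s=env.state();print(s["time_s"],s["ee_pos"],s["ee_rot"],s["force"])
E
```

```text
scene {'fx': 475.242, 'fy': 475.242, 'cx': 318.598, 'cy': 242.995, 'camera_from_world': [[-0.641, 0.768, -0.019, 383.461], [-0.51, -0.407, 0.757, 266.722], [0.574, 0.495, 0.653, -1632.269], [0.0, 0.0, 0.0, 1.0]]}
side {'fx': 506.118, 'fy': 506.118, 'cx': 319.219, 'cy': 228.466, 'camera_from_world': [[-0.77, -0.638, -0.01, 435.742], [0.338, -0.421, 0.842, -246.558], [-0.541, 0.644, 0.54, -1034.985], [0.0, 0.0, 0.0, 1.0]]}
wrist {'fx': 363.683, 'fy': 363.683, 'cx': 318.374, 'cy': 241.619, 'camera_from_world': [[1.0, -0.001, -0.002, -573.352], [0.0, 0.97, -0.241, 25.499], [0.002, 0.241, 0.97, -390.77], [0.0, 0.0, 0.0, 1.0]]}
0.15 [5.74649089e+02 5.19295492e-03 2.13324383e+02] [-1.79926157e+02 -9.02603237e-04  9.00008323e+01] [-0.43847865 -0.71848345 -0.33013261]
```

View pics/scene0.png

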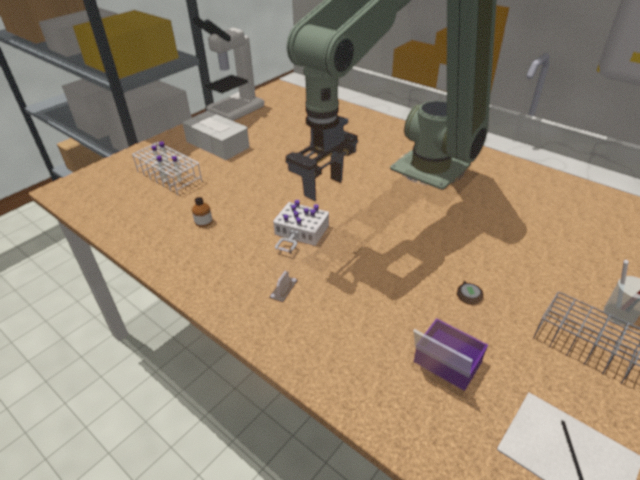

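View pics/side0.png

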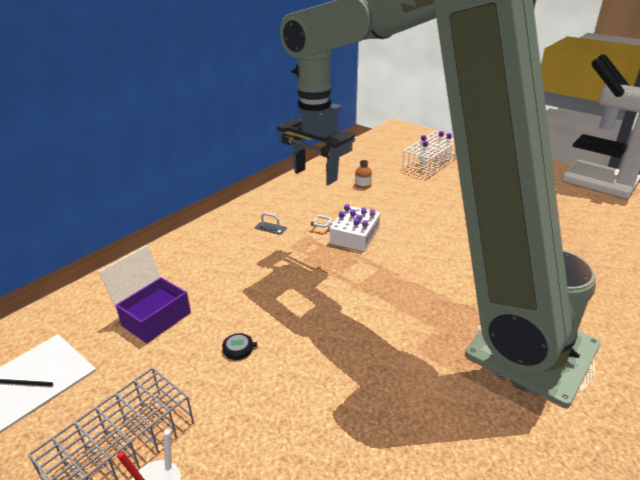

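View pics/wrist0.png

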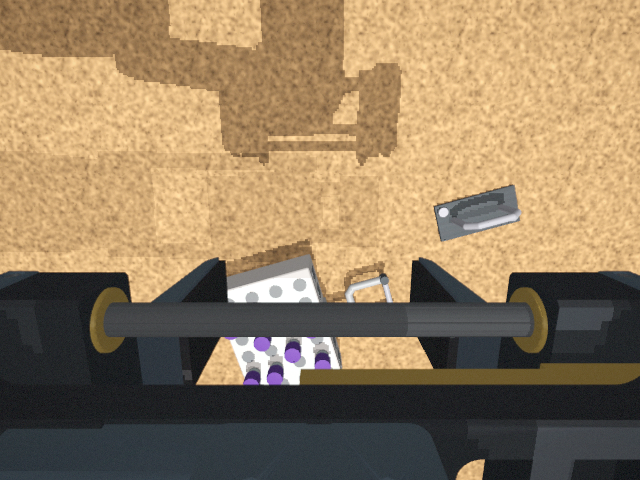

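The scene camera shows the rack near pixel (302,222) with its hook and the eye at (285,285). The wrist view shows the same, with the gripper partly hiding the rack. I'll back the arm off to −y and up for a clear wrist view.

```bash
python3 -m jog '{"jaw":[91,91,91,91,91,91,91,91,91,91],"slide":[[-0.9,0,-0.8],[-0.9,0,-0.8],[-0.9,0,-0.8],[-0.9,0,-0.5],[-0.9,0,0],[-0.9,0,0],[-0.9,0,0],[-0.9,0,0],[-0.5,0,0],[0,0,0]],"spin":[0,0,0,0,0,0,0,0,0,0]}'
python3 - <<'E'
from h import *
m=env.camera_model("wrist");im=snap("wrist","wrist1");np.save("m1.npy",m,allow_pickle=True)
s=env.state();print(s["time_s"],s["ee_pos"],s["ee_rot"]);print(np.round(m["camera_from_world"],3).tolist())
E
```

```text
time_s: 1.15
ee_pos: [574.8, -232.4, 300.3]
ee_rot: [-180.0, -0.0, 89.9]
force: [-0.1, 0.4, 0.1]
gripper_width: 91.4
gripper_force: 0.0
1.2 [ 574.86302368 -231.0784464   300.47641865] [-1.79961150e+02 -6.59440769e-02  8.99288939e+01]
[[1.0, -0.003, -0.001, -574.215], [0.003, 0.97, -0.241, 270.624], [0.002, 0.241, 0.97, -419.178], [0.0, 0.0, 0.0, 1.0]]
```

View pics/wrist1.png

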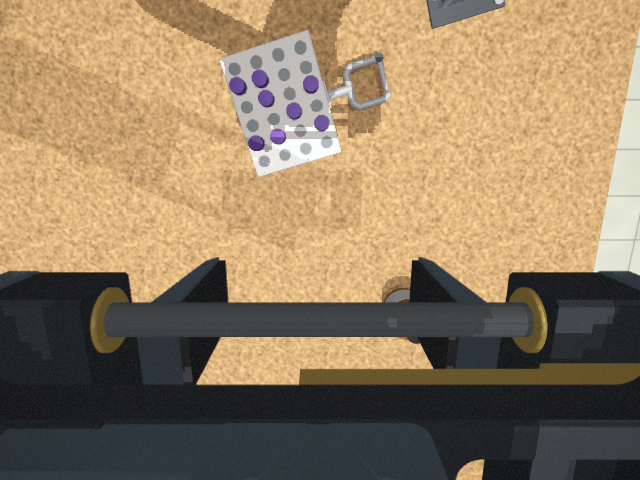

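The view is clear. Rack top corners are near (221,60), (308,31), (340,151) and (258,176). The hook's D spans (345–388, 55–110), with the gate's dark hinge at (379,58). The amber bottle is at (400,300). I'll enlarge the eye and the hook to get exact pixels.

```bash
python3 - <<'E'
from h import *
a=cv2.imread("pics/wrist0.png")[170:260,420:540];b=cv2.imread("pics/wrist1.png")[40:130,315:435]
c=np.vstack([cv2.resize(x,None,fx=3.3*2/2,fy=3.3,interpolation=cv2.INTER_CUBIC) for x in(a,b)])
cv2.imwrite("pics/z.png",c)
im=cv2.imread("pics/wrist1.png");hsv=cv2.cvtColor(im,cv2.COLOR_BGR2HSV)
k=((hsv[...,1]<45)&(hsv[...,2]>120)).astype(np.uint8);k[:20]=0;k[190:]=0;k[:,:200]=0;k[:,345:]=0
purp=((hsv[...,0]>120)&(hsv[...,0]<150)&(hsv[...,1]>60)).astype(np.uint8);purp[200:]=0
k=cv2.morphologyEx(k|purp,cv2.MORPH_CLOSE,np.ones((13,13)));k=cv2.morphologyEx(k,cv2.MORPH_OPEN,np.ones((15,15)))
c=max(cv2.findContours(k,0,2)[0],key=cv2.contourArea);r=cv2.minAreaRect(c);print(r,cv2.boxPoints(r).tolist(),cv2.approxPolyDP(c,8,True).reshape(-1,2).tolist())
m=np.load("m1.npy",allow_pickle=True).item()
for p in cv2.approxPolyDP(c,8,True).reshape(-1,2): print(p,onz(m,*p,50).round(1))
im=cv2.imread("pics/wrist0.png");hsv=cv2.cvtColor(im,cv2.COLOR_BGR2HSV)
k=((hsv[...,1]<80)).astype(np.uint8);k[:175]=0;k[250:]=0;k[:,:425]=0;k[:,530:]=0
k=cv2.morphologyEx(k,cv2.MORPH_CLOSE,np.ones((5,5)));c=max(cv2.findContours(k,0,2)[0],key=cv2.contourArea);r=cv2.minAreaRect(c);print("plate",r,cv2.approxPolyDP(c,4,True).reshape(-1,2).tolist())
E
```

```text
((284.6763916015625, 103.26178741455078), (126.63297271728516, 97.54585266113281), 71.73710632324219) [[218.5182647705078, 58.41897964477539], [311.15057373046875, 27.850299835205078], [350.83453369140625, 148.10459899902344], [258.20220947265625, 178.67327880859375]] [[309, 34], [223, 57], [256, 172], [337, 152], [331, 88]]
[309  34] [564.3 -44.3  50. ]
[223  57] [472.9 -66.   50. ]
[256 172] [ 502.6 -186.1   50. ]
[337 152] [ 594.7 -164.2   50. ]
[331  88] [587.6 -97.   50. ]
plate ((477.3696594238281, 212.80247497558594), (36.84438705444336, 85.22645568847656), 75.01836395263672) [[514, 185], [435, 206], [441, 240], [518, 221], [521, 211]]
```

View pics/z.png

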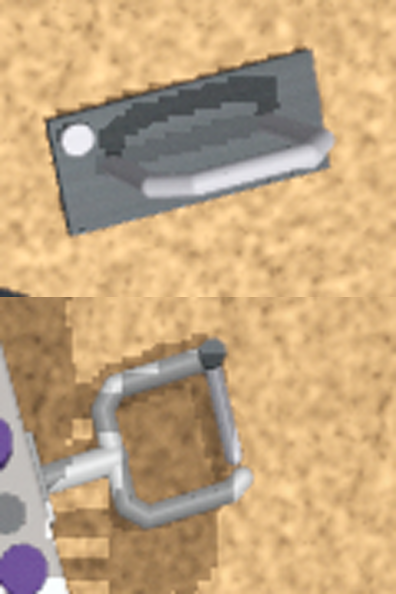

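The upper crop shows the eye's plate, with corners at wrist0 pixels (434,206), (514,185), (520,220) and (441,241), and the front leg rising near (454,219). The lower crop shows the gate shut: hinge at wrist1 pixel (379,57), nose tip at (388.5,95.5), stub meeting the spine at (348,88).

```bash
cat > fit.py <<'E'
from h import *
from scipy.optimize import least_squares
def tf(p,q): 
    a=np.radians(p[2]);c,s=np.cos(a),np.sin(a);return np.array([p[0]+c*q[0]-s*q[1],p[1]+s*q[0]+c*q[1],q[2]])
def fit(m,pts,x0):
    f=lambda p:np.ravel([np.subtract(proj(m,tf(p,q)),uv) for q,uv in pts])
    r=least_squares(f,x0,loss="soft_l1",x_scale=[10,10,3]);return r.x,f(r.x).round(1)
def rel(rack,eye):
    a=np.radians(eye[2]);u=np.array([np.cos(a),np.sin(a)]);n=np.array([-u[1],u[0]])
    mouth=tf(rack,(104,-7,22))[:2];d=np.array(eye[:2])-mouth
    print("mouth->leg along %.1f lateral %.1f; yaw err %.1f"%(d@u,d@n,eye[2]-rack[2]))
E
python3 - <<'E'
from fit import *
m1=np.load("m1.npy",allow_pickle=True).item()
rack,e=fit(m1,[((35,65,50),(308.5,31.5)),((-65,65,50),(221.5,59.5)),((-65,-65,50),(258.5,176)),((35,-65,50),(340.5,151.5)),((104,22,26),(379,57)),((107,-19,26),(388.5,95.5))],[550,-110,15]);print(rack.round(1),e)
s0=[[1,-.001,-.002,-573.352],[0,.97,-.241,25.499],[.002,.241,.97,-390.77],[0,0,0,1]]
m0=dict(m1);m0["camera_from_world"]=s0
eye,e=fit(m0,[((-17.5,20,4),(434.2,206)),((67.5,20,4),(514,184.8)),((67.5,-20,4),(519.7,220)),((-17.5,-20,4),(441.2,241.2))],[700,0,15]);print(eye.round(1),e)
print("front leg proj base/top",proj(m0,tf(eye,(0,0,4))),proj(m0,tf(eye,(0,0,46))))
rel(rack,eye)
np.save("eye.npy",eye);np.save("rack.npy",rack)
for n in["rear(-81,0)","side(-15,-72)"]:
    q=eval(n[4:]);print(n,tf(rack,(*q,0)).round(1))
E
```

```text
[ 548.4 -112.2   16.2] [-0.  -2.  -3.2 -0.5 -0.9  2.   1.3  1.1  0.1  1.   1.8 -0.9]
[716.8  -1.2  15.6] [-0.5 -0.1  0.5 -0.8  0.2  0.6 -0.2  0.3]
front leg proj base/top (np.float64(453.6322623131448), np.float64(219.56818178558152)) (np.float64(469.5158539044466), np.float64(227.6343402224205))
mouth->leg along 88.1 lateral 67.5; yaw err -0.6
rear(-81,0) [ 470.6 -134.9    0. ]
side(-15,-72) [ 554.1 -185.6    0. ]
```

```bash
python3 -m jog '{"jaw":[60,60,60,60,60,60,60,60,60,60],"slide":[[0,0,0],[0,0,0],[0.2,0,1],[0.2,-0.1,1],[0.3,-0.15,1],[0,0,1],[0,0,1],[0,0,1],[0,0,1],[0,0,1]],"spin":[-1,-1,0,0,0,0,0,0,0,0]}'
python3 -m jog '{"jaw":[60,60,60,60,60],"slide":[[0,0,0.7],[0,0,0.5],[0,0,0.3],[0,0,0],[0,0,0]],"spin":[0,0,0,0,0]}'
```

```text
time_s: 2.2
ee_pos: [562.2, -211.1, 60.2]
ee_rot: [180.0, -0.0, 106.1]
force: [-0.1, 1.2, -0.4]
gripper_width: 60.3
gripper_force: 0.0
time_s: 2.7
ee_pos: [562.6, -212.4, 16.7]
ee_rot: [179.9, 0.0, 106.0]
force: [0.3, -0.3, -0.7]
gripper_width: 59.8
gripper_force: 0.0
```

```bash
python3 -m jog '{"jaw":[60,60,60,60,60,60,60,60,60,60],"slide":[[0.3,0,0],[0.2,0,0],[0.1,0,0],[0.15,0,0],[0.2,0,0],[0.2,0,0],[0.2,0,0],[0.2,0,0],[0.2,0,0],[0.2,0,0]],"spin":[0,0,0,0,0,0,0,0,0,0]}'
python3 -m jog '{"jaw":[60,60,60,60,60,60],"slide":[[0.2,0,0],[0.2,0,0],[0.2,0,0],[0.1,0,0],[0,0,0],[0,0,0]],"spin":[0,0,0,0,0,0]}'
python3 -m jog '{"jaw":[91,91,91,91,91,91,91,91,91,91],"slide":[[-0.5,0,0],[-0.8,0,0],[-1,0,-0.5],[-1,0,-1],[-1,0,-1],[-0.7,0,-1],[0,0.3,-1],[0,0.5,-1],[0,0.5,-0.7],[0,0,0]],"spin":[0,0,0,0,0,0,0,0,0,0]}'
python3 - <<'E'
from h import *
m=env.camera_model("wrist");im=snap("wrist","wrist2");np.save("m2.npy",m,allow_pickle=True)
E
```

```text
time_s: 3.7
ee_pos: [545.8, -156.2, 16.0]
ee_rot: [180.0, 0.0, 106.0]
force: [1.2, -4.1, 2.7]
gripper_width: 60.0
gripper_force: 2.1
time_s: 4.3
ee_pos: [539.1, -135.6, 15.4]
ee_rot: [-179.9, -0.1, 106.0]
force: [-0.2, 0.8, 0.0]
gripper_width: 60.2
gripper_force: 0.0
time_s: 5.3
ee_pos: [621.5, -270.9, 204.9]
ee_rot: [179.7, 0.2, 106.0]
force: [0.5, -0.1, -0.2]
gripper_width: 91.0
gripper_force: 0.0
```

View pics/wrist2.png

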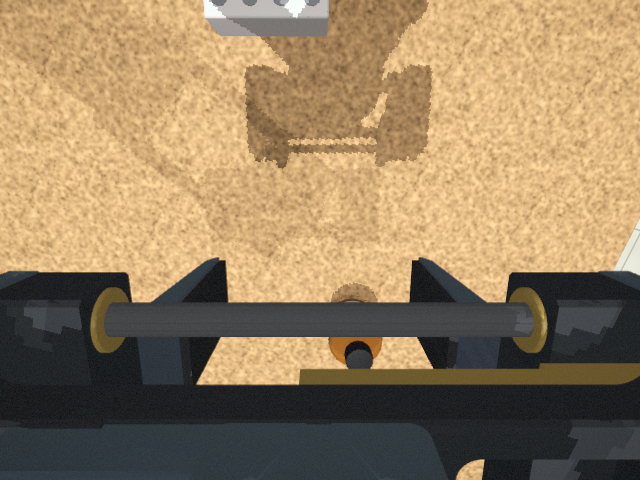

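The rack's near edge shows only at the top, around rows 0–35, so this is too far back. I'll move forward and up.

```bash
python3 -m jog '{"jaw":[91,91,91,91,91,91,91,91],"slide":[[0.7,0,-1],[0.7,0,-1],[0.8,0,-1],[0.8,0,-0.5],[0.8,0,0],[0.7,0,0],[0,0,0],[0,0,0]],"spin":[0,0,0,0,0,0,0,0]}'
python3 - <<'E'
from h import *
m=env.camera_model("wrist");im=snap("wrist","wrist3");np.save("m3.npy",m,allow_pickle=True)
c=im[0:260,150:580,::-1];cv2.imwrite("pics/z3.png",cv2.resize(c,None,fx=1.86,fy=1.86,interpolation=cv2.INTER_CUBIC))
E
```

```text
time_s: 6.15
ee_pos: [581.1, -140.3, 305.6]
ee_rot: [-179.9, -0.0, 106.0]
force: [-0.0, -0.5, -0.6]
gripper_width: 91.0
gripper_force: 0.0
```

View pics/z3.png

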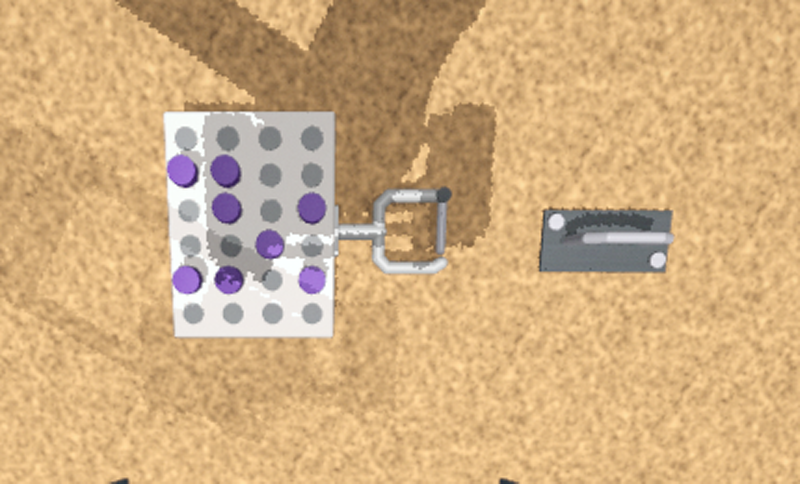

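The crop shows the rack and eye nearly aligned. In crop pixels, the rack corners are (165,112), (334,112), (333,336) and (175,337), the hinge is at (443,194), the nose at about (444,264), and the plate spans (541–672, 210–272).

```bash
python3 - <<'E'
from fit import *
m=np.load("m3.npy",allow_pickle=True).item()
P=lambda l:[(q,(u/1.86+150-.3,v/1.86-.3)) for q,(u,v) in l]
hk=[((104,22,26),(443,194)),((107,-19,26),(445,263)),((64,-22,26),(385,268)),((60,22,22),(377,195))]
rk=[((35,65,50),(334,112)),((-65,65,50),(165,112)),((-65,-65,50),(175,337)),((35,-65,50),(333,336))]
ey=[((-17.5,20,4),(545,210)),((67.5,20,4),(672,211)),((67.5,-20,4),(665,272)),((-17.5,-20,4),(541,271)),((2,0,49),(585,238)),((50,0,49),(672,238))]
for l in(rk,rk+hk[:2]):
    r,e=fit(m,P(l),[530,-50,15]);print(r.round(1),e)
    for l2 in (ey[:4],):
        y,e=fit(m,P(l2),[716,0,15]);print(y.round(1),e);rel(r,y)
hg,ns=[onz(m,*P([h])[0][1],26)[:2] for h in hk[:2]]
print("hinge,nose world",hg.round(1),ns.round(1))
E
```

```text
[531.  -50.3  16. ] [ 0.9 -0.6 -1.2 -0.5 -0.5  0.6  0.6  1.1]
[717.   -1.7  15.6] [-0.2 -0.3  0.7 -0.5  0.2  0.4 -0.8  0.5]
mouth->leg along 88.2 lateral 3.0; yaw err -0.4
[530.7 -50.4  16.1] [ 0.6 -0.7 -1.5 -0.5 -0.7  0.6  0.4  1.1  0.3  0.3  0.2 -0.3]
[717.   -1.7  15.6] [-0.2 -0.3  0.7 -0.5  0.2  0.4 -0.8  0.5]
mouth->leg along 88.5 lateral 2.8; yaw err -0.4
hinge,nose world [ 6.24e+02 -2.00e-01] [638.6 -39.4]
```

```bash
python3 -m jog '{"jaw":[91,91,91,91,91,91,91,91,91,91],"slide":[[0.66,-0.82,0],[0.66,-0.82,0],[0.67,-0.82,0],[0.67,-0.82,0],[0.67,-0.82,0],[0,0,0],[0,0,0],[0,0,0],[0,0,0],[0,0,0]],"spin":[0,0,0,0,0,1,1,1,1,1]}'
python3 -m jog '{"jaw":[91,91,91,91,91,91,91,91,91,91],"slide":[[0,0,0],[0,0,0.6],[0,0,0.8],[0,0,0.8],[0,0,0.8],[0,0,0.8],[0,0,0.8],[0,0,0.4],[0,0,0],[0,0,0]],"spin":[1,1,1,1,1,1,0.25,0,0,0]}'
```

```text
time_s: 7.2
ee_pos: [436.1, -79.0, 306.4]
ee_rot: [-180.0, 0.0, 65.6]
force: [-0.7, 0.2, 0.1]
gripper_width: 91.0
gripper_force: 0.0
time_s: 8.2
ee_pos: [436.3, -78.6, 156.9]
ee_rot: [180.0, 0.0, 16.0]
force: [0.5, 0.6, 0.7]
gripper_width: 91.0
gripper_force: 0.0
```

```bash
python3 -m jog '{"jaw":[91,91,91,91,91,91,91,91,91,91],"slide":[[0,0,0.9],[0,0,0.9],[0,0,0.9],[0,0,0.8],[0,0,0.6],[0,0,0.4],[0,0,0.2],[0,0,0],[0.2,0,0],[0.2,0,0]],"spin":[0,0,0,0,0,0,0,0,0,0]}'
python3 -m jog '{"jaw":[91,91,91,91,91,91,91,91,91,91],"slide":[[0.07,0,0],[0.1,0,0],[0.15,0,0],[0.2,-0.01,0],[0.25,-0.01,0],[0.25,-0.01,0],[0.25,-0.01,0],[0.2,-0.01,0],[0.15,0,0],[0,0,0]],"spin":[0,0,0,0,0,0,0,0,0,0]}'
```

```text
time_s: 9.2
ee_pos: [448.9, -74.8, 16.9]
ee_rot: [179.9, -0.1, 16.0]
force: [0.3, 0.7, 0.7]
gripper_width: 90.8
gripper_force: 0.0
time_s: 10.2
ee_pos: [495.3, -59.7, 16.0]
ee_rot: [180.0, -0.1, 16.0]
force: [0.2, -0.8, 0.1]
gripper_width: 91.0
gripper_force: 0.0
```

```bash
python3 -m jog '{"jaw":[91,91,91,91,91,91,91,91],"slide":[[0.1,-0.01,0],[0.15,-0.01,0],[0.2,-0.01,0],[0.15,-0.01,0],[0.1,0,0],[0.1,0,0],[0,0,0],[-0.1,0,0]],"spin":[0,0,0,0,0,0,0,0]}'
python3 -m jog '{"jaw":[91,91,91,91,91,91,91,91,91],"slide":[[-0.2,0,0],[-0.2,0,-0.7],[0,0,-1],[0,0,-1],[0.4,0,-1],[0.8,0,-1],[1,0,-1],[0,0,0],[0,0,0]],"spin":[0,0,0,0,0,0,0,0,0]}'
python3 - <<'E'
from h import *
m=env.camera_model("wrist");im=snap("wrist","wrist4");np.save("m4.npy",m,allow_pickle=True)
c=im[0:320,110:537,::-1];cv2.imwrite("pics/z4.png",cv2.resize(c,None,fx=1.86,fy=1.86,interpolation=cv2.INTER_CUBIC))
E
```

```text
time_s: 11.0
ee_pos: [515.2, -52.8, 16.2]
ee_rot: [179.9, -0.2, 16.0]
force: [0.1, 0.4, 1.0]
gripper_width: 90.8
gripper_force: 0.0
time_s: 11.9
ee_pos: [565.5, -38.0, 187.1]
ee_rot: [180.0, -0.0, 16.0]
force: [-0.5, -0.3, 0.4]
gripper_width: 90.6
gripper_force: 0.0
```

View pics/z4.png

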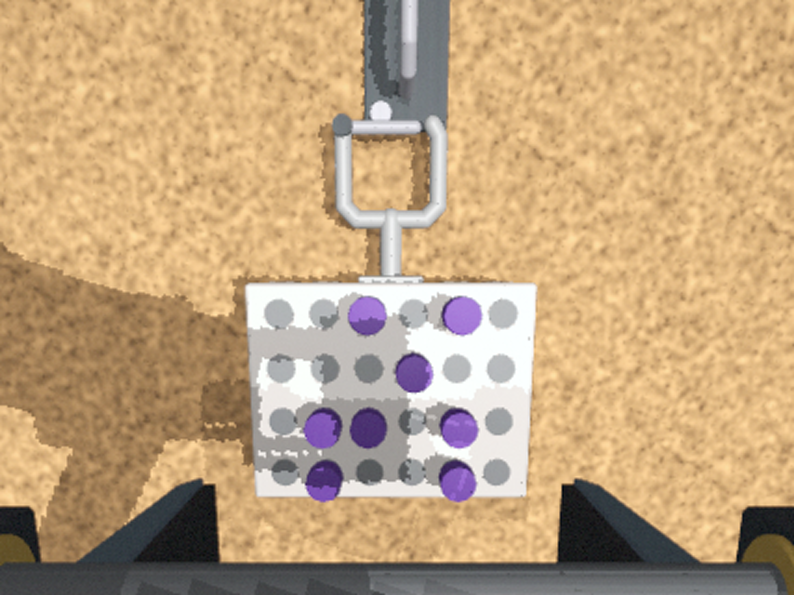

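The crop shows the hinge at (342,125), the nose at (434,125) and the front leg base at about (404,90). The mouth and leg are nearly in line.

```bash
python3 - <<'E'
from fit import *
m=np.load("m4.npy",allow_pickle=True).item()
P=lambda l:[(q,(u/1.86+110-.3,v/1.86-.3)) for q,(u,v) in l]
rk=[((35,65,50),(246,285)),((-65,65,50),(257,496)),((-65,-65,50),(526,497)),((35,-65,50),(537,285)),((104,22,26),(342,125)),((104,-22,26),(436,122))]
r,e=fit(m,P(rk),[600,-30,15]);print(r.round(1),e)
eye=np.array([716.9,-1.5,15.6]);rel(r,eye)
for q in((0,0,4),(0,0,45),(-17.5,20,4),(-17.5,-20,4)):
    u,v=proj(m,tf(eye,q));print(q,round((u-109.7)*1.86),round((v+.3)*1.86))
print("rear contact TCP",tf(r,(-81,0,0)))
E
```

```text
[596.2 -28.8  16.2] [-1.2 -1.1 -0.8  1.3  0.8  0.1  0.4 -1.9 -0.4  0.1  1.4  1.4]
mouth->leg along 19.5 lateral -0.4; yaw err -0.6
(0, 0, 4) 406 91
(0, 0, 45) 408 64
(-17.5, 20, 4) 364 130
(-17.5, -20, 4) 446 131
rear contact TCP [518.46188104 -51.44014914   0.        ]
```

```bash
python3 -m jog '{"jaw":[91,91,91,91,91,91,91,91,91,91],"slide":[[-0.95,0,0],[-1,0,0],[0,0,0.8],[0,0,1],[0,0,1],[0,0,1],[0,0,0.9],[0,0,0.6],[0,0,0.4],[0,0,0]],"spin":[0,0,0,0,0,0,0,0,0,0]}'
python3 -m jog '{"jaw":[91,91,91,91,91,91],"slide":[[0.1,0,0],[0.1,0,0],[0.1,0,0],[0.1,0,0],[0.1,0,0],[0.1,0,0]],"spin":[0,0,0,0,0,0]}'
python3 -m jog '{"jaw":[91,91,91,91,91,91,91,91],"slide":[[0.05,0,0],[0.05,0,0],[0.05,0,0],[0.05,0,0],[0.05,0,0],[0.05,0,0],[0.05,0,0],[0.05,0,0]],"spin":[0,0,0,0,0,0,0,0]}'
```

```text
time_s: 12.95
ee_pos: [506.8, -54.1, 14.0]
ee_rot: [-179.9, 0.3, 16.0]
force: [-0.2, -0.6, 0.2]
gripper_width: 91.2
gripper_force: 0.0
time_s: 13.55
ee_pos: [526.3, -49.1, 16.1]
ee_rot: [-180.0, 0.1, 16.0]
force: [-3.0, -1.2, 3.3]
gripper_width: 91.2
gripper_force: 2.1
time_s: 14.35
ee_pos: [536.3, -46.1, 15.8]
ee_rot: [-180.0, 0.2, 16.0]
force: [-6.9, -2.1, 6.6]
gripper_width: 91.1
gripper_force: 4.3
```

```bash
python3 -m jog '{"jaw":[91,91,91,91,91,91,91,91,91,91],"slide":[[0.05,0,0],[0.05,0,0],[0.05,0,0],[0.05,0,0],[0.05,0,0],[0.05,0,0],[0.05,0,0],[0.05,0,0],[0.05,0,0],[0.05,0,0]],"spin":[0,0,0,0,0,0,0,0,0,0]}'
python3 -m jog '{"jaw":[91,91,91,91,91],"slide":[[0.04,0,0],[0.04,0,0],[0.04,0,0],[0.02,0,0],[0,0,0]],"spin":[0,0,0,0,0]}'
```

```text
time_s: 15.35
ee_pos: [549.7, -41.9, 15.8]
ee_rot: [-179.9, 0.3, 16.0]
force: [-9.3, -2.3, 7.5]
gripper_width: 91.1
gripper_force: 5.0
time_s: 15.85
ee_pos: [554.8, -40.2, 15.7]
ee_rot: [-179.9, 0.2, 16.1]
force: [-7.1, -0.4, 3.8]
gripper_width: 91.0
gripper_force: 3.1
```

```bash
python3 -m jog '{"jaw":[91,91,91],"slide":[[0.05,0,0],[0.05,0,0],[0,0,0]],"spin":[0,0,0]}' | grep -E "pos|force:" ;python3 -m jog '{"jaw":[91,91,91],"slide":[[0.04,0,0],[0.02,0,0],[0,0,0]],"spin":[0,0,0]}'| grep -E "pos|force:"
```

```text
ee_pos: [560.2, -39.5, 15.8]
force: [-1.5, 0.7, -0.8]
gripper_force: 0.8
ee_pos: [561.5, -39.3, 15.8]
force: [-1.7, -0.3, -1.9]
gripper_force: 0.9
```

```bash
python3 -m jog '{"jaw":[91,91],"slide":[[0.04,0,0],[0.02,0,0]],"spin":[0,0]}' | grep -E "pos|force:"
```

```text
ee_pos: [563.2, -38.8, 15.9]
force: [-2.4, -0.0, -1.0]
gripper_force: 1.1
```

The push force fell from about 9 N to 2 N, so the gate seems to have snapped shut. I'll lift and check.

```bash
python3 -m jog '{"jaw":[91,91,91,91,91,91,91,91,91,91],"slide":[[-0.15,0,0],[-0.3,0,0],[0,0,-0.6],[0,0,-1],[0,0,-1],[0,0,-1],[0.6,0,-1],[0.8,0,-1],[1,0,0],[0,0,0]],"spin":[0,0,0,0,0,0,0,0,0,0]}'
python3 - <<'E'
from h import *
env.grab_frame("wrist")
m=env.camera_model("wrist");im=snap("wrist","wrist5");np.save("m5.npy",m,allow_pickle=True)
c=im[0:320,110:537,::-1];cv2.imwrite("pics/z5.png",cv2.resize(c,None,fx=1.86,fy=1.86,interpolation=cv2.INTER_CUBIC))
E
```

```text
time_s: 17.65
ee_pos: [622.5, -22.0, 185.2]
ee_rot: [179.9, -0.3, 16.0]
force: [-0.6, -1.5, -0.0]
gripper_width: 90.8
gripper_force: 0.0
```

View pics/z5.png

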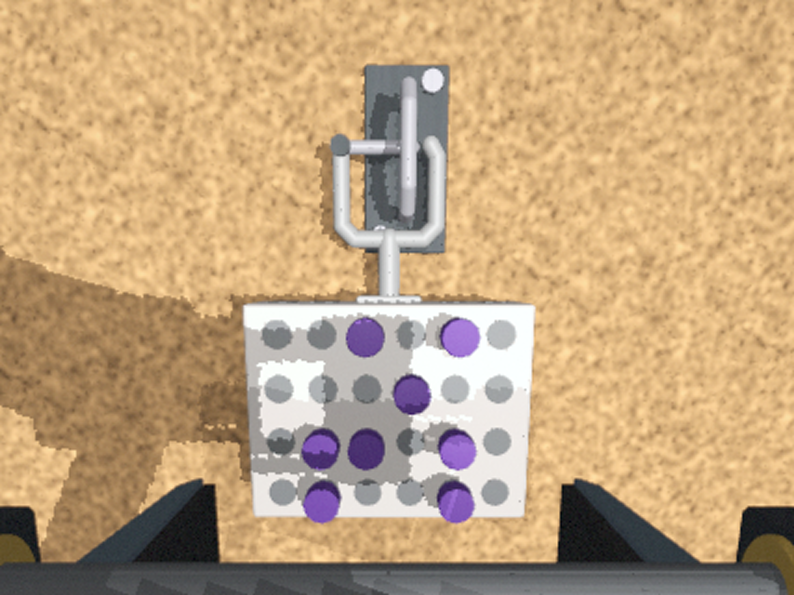

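The gate lies straight from the hinge (340,145) towards the nose (432,145), so it is shut, and the eye's front leg (408,210) is inside the D. Next I'll work out the drawing-back pose.

```bash
python3 - <<'E'
from fit import *
m=np.load("m5.npy",allow_pickle=True).item()
P=lambda l:[(q,(u/1.86+110-.3,v/1.86-.3)) for q,(u,v) in l]
rk=[((35,65,50),(244,306)),((-65,65,50),(254,516)),((-65,-65,50),(523,516)),((35,-65,50),(535,306)),((104,22,26),(340,145))]
r,e=fit(m,P(rk),[640,-15,15]);print(r.round(1),e)
eye=np.array([716.9,-1.5,15.6])
a=np.radians(r[2]);R=np.array([[np.cos(a),np.sin(a)],[-np.sin(a),np.cos(a)]])
print("leg in rack",R@(eye[:2]-r[:2]))
s=env.state();print("tcp in rack",R@(s["ee_pos"][:2]-r[:2]),s["ee_pos"],s["time_s"])
E
```

```text
[641.6 -14.8  15.9] [-1.3 -1.3 -0.9  1.1  1.1  1.3  0.7 -1.1  0.2  0.4]
leg in rack [76.06703285 -7.91938439]
tcp in rack [-24.27370335  -1.24506131] [618.58698558 -22.65091314 183.51897366] 17.75
```

```bash
python3 -m jog '{"jaw":[91,91,91,91,91,91,91,91,91,91],"slide":[[0.9,-0.04,0],[1,0,0],[0.9,0,0],[0,0,0],[0,0,0.8],[0,0,0.9],[0,0,0.9],[0,0,0.9],[0,0,0.7],[0,0,0.5]],"spin":[0,0,0,0,0,0,0,0,0,0]}'
python3 -m jog '{"jaw":[91,91,91,91],"slide":[[0,0,0.4],[0,0,0.4],[0,0,0.1],[0,0,0]],"spin":[0,0,0,0]}'
python3 -m jog '{"jaw":[91,91,91,91,91,91,91,91],"slide":[[-0.1,0,0],[-0.1,0,0],[-0.05,0,0],[-0.05,0,0],[-0.05,0,0],[-0.05,0,0],[-0.05,0,0],[-0.05,0,0]],"spin":[0,0,0,0,0,0,0,0]}'
```

```text
time_s: 18.75
ee_pos: [697.0, 1.1, 41.1]
ee_rot: [-179.9, 0.2, 16.0]
force: [-0.9, 0.3, 0.5]
gripper_width: 90.9
gripper_force: 0.0
time_s: 19.15
ee_pos: [699.6, 1.6, 15.9]
ee_rot: [-180.0, 0.0, 16.0]
force: [0.3, -0.5, -1.1]
gripper_width: 91.1
gripper_force: 0.0
time_s: 19.95
ee_pos: [686.2, -2.4, 16.7]
ee_rot: [180.0, -0.1, 16.0]
force: [3.4, 1.6, 3.5]
gripper_width: 90.9
gripper_force: 2.1
```

```bash
python3 -m jog '{"jaw":[91,91,91,91,91,91,91,91,91],"slide":[[-0.05,0,0],[-0.05,0,0],[-0.05,0,0],[-0.05,0,0],[-0.05,0,0],[-0.05,0,0],[-0.05,0,0],[-0.05,0,0],[0,0,0]],"spin":[0,0,0,0,0,0,0,0,0]}'| grep -E "pos|force:"
python3 -m jog '{"jaw":[91,91],"slide":[[-0.04,0,0],[0,0,0]],"spin":[0,0]}'| grep -E "pos|force:"
```

```text
ee_pos: [673.2, -5.9, 15.9]
force: [2.9, 0.5, 2.9]
gripper_force: 1.7
ee_pos: [672.1, -6.2, 15.8]
force: [3.4, 0.4, 2.5]
gripper_force: 1.6
```

```bash
python3 -m jog '{"jaw":[91,91],"slide":[[-0.03,0,0],[0,0,0]],"spin":[0,0]}'| grep -E "pos|force:"
```

```text
ee_pos: [671.6, -6.3, 15.8]
force: [3.7, 0.6, 0.9]
gripper_force: 2.0
```

```bash
python3 -m jog '{"jaw":[91,91],"slide":[[-0.05,0,0],[0,0,0]],"spin":[0,0]}'| grep -E "pos|force:"; python3 -m jog '{"jaw":[91,91],"slide":[[-0.04,0,0],[0,0,0]],"spin":[0,0]}'| grep -E "pos|force:"
```

```text
ee_pos: [671.3, -6.4, 15.9]
force: [6.5, 1.9, 0.3]
gripper_force: 3.3
ee_pos: [671.2, -6.5, 16.0]
force: [8.2, 2.5, -2.1]
gripper_force: 4.5
```

```bash
python3 -m jog '{"jaw":[91,91],"slide":[[-0.04,0,0],[0,0,0]],"spin":[0,0]}'| grep -E "pos|force:"
```

```text
ee_pos: [671.1, -6.5, 16.0]
force: [11.4, 4.1, -2.6]
gripper_force: 5.6
```

The rack stopped with the force climbing to 12 N, so the leg is bearing on the gate. I'll release, lift clear and check.

```bash
python3 -m jog '{"jaw":[91,91,91,91,91,91,91,91,91,91],"slide":[[0.1,0,0],[0.15,0,0],[0.1,0,0],[0,0,-0.5],[0,0,-1],[0,0,-1],[0,0,-1],[-0.9,0,-1],[-0.9,0,-1],[-0.9,0,-0.5]],"spin":[0,0,0,0,0,0,0,0,0,0]}'
python3 -m jog '{"jaw":[91,91,91],"slide":[[-0.3,0,0],[0,0,0],[0,0,0]],"spin":[0,0,0]}' |head -2
python3 - <<'E'
from h import *
m=env.camera_model("wrist");im=snap("wrist","wrist6");np.save("m6.npy",m,allow_pickle=True)
c=im[0:320,110:537,::-1];cv2.imwrite("pics/z6.png",cv2.resize(c,None,fx=1.86,fy=1.86,interpolation=cv2.INTER_CUBIC))
E
```

```text
time_s: 22.85
ee_pos: [599.7, -27.3, 199.7]
ee_rot: [179.9, -0.2, 16.0]
force: [0.3, 0.1, -0.0]
gripper_width: 91.2
gripper_force: 0.0
time_s: 23.15
ee_pos: [591.5, -29.2, 195.3]
```

View pics/z6.png

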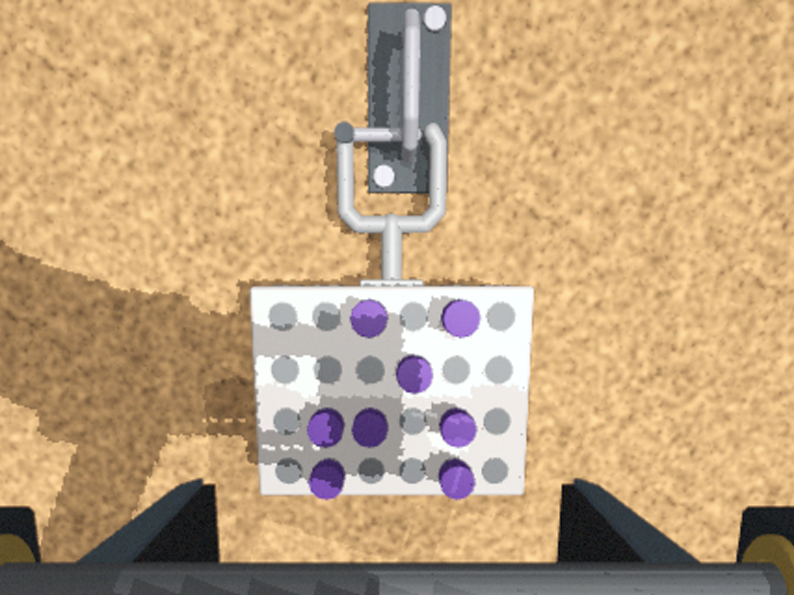

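The gate is shut, running straight from (344,132) to the nose at (432,133). The eye's front leg (411,145) is inside the D against it, the rack stands flat and the arm is clear.

```bash
python3 -c "
from workcell import env
print(env.job_done())"
```

```text
the job is handed in; nothing more can be done
None
```

The rack is clipped to the eye with the gate shut, it held a draw-back of about 12 N, it stands flat with the arm clear, and I handed the job in at about 23 s; no verdict came back.

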